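# Clamp the filter cartridge in the sampling-line holder

### The arm

A 6-joint arm with a two-finger parallel gripper is mounted at the origin on the work surface. World frame = base frame: x ahead of the robot, y to its left, z up, the work surface at z = 0. Lengths are in mm, angles in rad, forces in N, time in s.
With the tool pointing down it reaches from about 250 to 725 mm from the base axis. Payload 9.7 kg.
Tool frame: the origin (TCP) lies between the finger pads; the fingertips stand 14 mm ahead of it and the grasp point (between the pads) lies 5 mm behind it (robot.nose_length is the distance from the TCP to the fingertips, in mm); z points along the fingers, y is the direction in which the jaws open and shut (so a half turn about z gives the same grasp; the last joint's range is limited). The gripper opens to 85 mm and grips with 20 to 120 N. Pads are 22 mm wide; open, the fingers measure 114 mm over their backs; the gripper's body (76 mm by 85 mm) begins 54 mm behind the grasp point. The pads swing forward as they close: fully open they stand 13 mm farther back than shut.
Start: joints at [-1.224, 0.087, 0.176, 1.66, 0, 1.571], TCP at [186.937, -517.254, 245.284] pointing down, gripper open.
Joint ranges: [-3.13, 3.13], [-0.85, 1.81], [-1.15, 1.24], [-2.2, 2.28], [-1.44, 1.52], [-3.14, 3.14]. Speed limits (rad/s): [2.22, 2.22, 2.57, 3.14, 3.14, 3.14].

### API

Orientations are given as a unit quaternion [x, y, z, w].
In Python, from cell import status, capture, robot gives the robot as it stands.
- The arm moves only by the tool arm_command, never from a script. Its argument "plan" is a list of rows, each an object with "angular": the turn, a rotation vector about the tool's x, y, z each as a share of 0.5 rad, from -1 to 1, a list of three; "dp": the shift along the tool's x, y, z each as a share of 20 cm, from -1 to 1, a list of three; "jaw": the gripper's target within -1 to 1 (fully open at 1, half-way at 0, shut at -1). In form: [{"angular": [rx, ry, rz], "dp": [x, y, z], "jaw": jaw}, ...]. A call has 1 to 5 rows; each row is the pose to reach, as a shift and turn from the pose commanded when the call began, along the tool's axes at that moment; what a row does not reach only later rows make up. A row lasts 1/8 s, in which the tool goes at most 62.5 mm and 10.7 degrees, less where a joint would pass 70% of its speed; a pose out of reach is approached as far as the arm can. A call with a number of a shift or a turn outside -1 to 1 is refused whole. A call with a gripper value outside its range is refused whole. The fingers move at their own pace and stop on an object; "force" is the grip in N (left out, the last holds). Time passes only in rows, so rows that repeat a pose let the fingers close. It gives the time, the measured TCP pose, the force and the opening at its end, in the units of the state.
- status.get_state(): the state, without advancing time (a new reading comes with each control period).
- capture(name): name is "scene" or "top" or "wrist"; returns a dict with "color" (420x560x3 uint8, red, green, blue), "fovy" (degrees; the focal length in pixels is half the picture's height over the tangent of half this angle, whatever the lens; pixels are square), "cx", "cy" (the principal point, pixels), "cam_to_world" (4x4, takes a point from camera to world coordinates); the wrist camera has in their place "T_tool_cam" (4x4, takes a point from camera to tool coordinates, whose origin is the TCP and whose axes are the flange's). Camera axes: x right, y down, z forward; pixel columns grow to the right and rows downward; lengths in mm; the calibration is good to about 2 mm. A picture is of the moment at which its call begins: read the wrist's pose just before it. There is no depth.
- robot.close_job(): hands the job in, once; it reports no verdict.
The state is a dict: "t": time; "q": joint angles; "dq": joint speeds; "tau": joint torques, N m; "tcp_pos": TCP position; "orientation": TCP orientation; "wrist_force": force on the tool from outside, world axes, zero at the start; "torque": the same for the moment, N m; "finger_gap": opening from 0.0 (shut) to 1.0 (fully open).
Only numpy, scipy, OpenCV 4.12 (cv2) and the standard library are available. Lean on these libraries where they do the work, as an engineer would, in place of code of your own. Each camera call takes 0.05 s, during which the arm holds its last target. There are 200 camera calls.

### The job

Fit the long glass filter cartridge into the aluminium holder: lay it in the two white saddles and let go of it, then wind the carriage in by turning its black knob (do not shove the carriage) until the cartridge is held firmly between the carriage's nose and the sprung port of the stop, with about 13 N of end pressure (above 25 N the glass cracks), and let go. Leave the short spare cartridge, the wrench and the bottle where they are.

Things in the scene. Friction and masses are not known exactly. Their poses are not given: they have to be found in the camera images.
- cartridge: the long filter cartridge: clear glass tube with a white core and metal end caps, 32 mm in diameter (caps 30), 120 mm long, about 220 g. Origin at its middle on its axis; its y axis runs along the tube (either end may go first). It starts in one of two identical grey racks, lying level in two white V saddles 64 mm apart, axis 45 mm above the bench; its middle is free on both sides for fingers.
- spare: the short spare cartridge, the same but 84 mm long, lying in the other grey rack; it stays there.
- holder: the fixed holder, an aluminium base plate 110 mm (x) by 345 mm (y), 12 mm thick, with cradle, carriage and stop. Origin on the bench under the middle of the cradle, x = 0 on the cartridge's axis; y runs along the rail, from the carriage towards the stop. The cradle is two white V saddles, 12 mm thick, at y = -32 and +32 mm, open between them.
- cradle (a point): point midway between the saddles on the axis where the cartridge belongs, 62 mm above the bench; axes as the holder's. The V's are 90 degrees, mouths 45 mm wide. The cartridge can be slid along y in them (about 2 N).
- stop_bracket (a point): centre of the face of the stop bracket (60 mm wide, 90 mm tall) towards the cradle, at y = +88 mm, 62 mm up, on the cartridge's axis. From it stands the sprung port, white face 20 mm wide. Its screw is set differently every time: the free face is anywhere from y = +62 to +74 mm (holder's frame), not measured. It yields 6 N per mm, 8 mm at most; about 2 mm (13 N) is right.
- nose (a point): the nose, rigid on the carriage's front, white face 20 mm wide on the cartridge's axis. This point is the centre of the face, axes as the holder's. It starts at y = -80 mm (holder's frame) and moves with the carriage; it meets the end of the cartridge and pushes it along the saddles to the stop.
- knob_grip (a point): middle of the round black knurled knob on the carriage's top, on its upright axis, 102 mm above the bench; starts at x = 0, y = -140 mm (holder's frame) and travels with the carriage. 44 mm in diameter, 34 mm tall, underside 10 mm above the carriage's top; it can be gripped at any angle. End pressure adds 0.012 N m per N to the torque; pushing the knob along y adds to the drive.
- carriage: the aluminium block with knob and nose, 86 x 80 mm, top 74 mm up. Origin 22 mm below and 60 mm behind the nose's face; axes as the holder's. Turning the knob clockwise seen from above rolls its pinion along a fixed rack: 12 mm per rad towards the stop, 48 mm in all; after 22 to 34 mm the cartridge meets the port. Stiff: about 20 N (0.24 N m at the knob) moves it, and it stays where left. End pressure adds to this.
- wrench: steel wrench, 160 mm, lying on the bench between robot and holder; it stays.
- bottle: white plastic bottle, 52 mm wide, 150 mm tall, standing beyond the holder; it stays.
Mind the look-alikes: they are no part of the job. Leave any pink or yellow look-alike of the cartridge alone.

How it is judged:
By the outcome, as a careful person would: the job done as asked, in the order asked, and still so for the second after the job is handed in, with the robot touching nothing.
It also fails if it takes over 67 s, if anything falls off the work surface, if the arm or the gripper's body presses on something with over 40 N, if the wrist force passes 120 N, or if a joint passes its speed limit or range.

## Working session

There is one attempt and no reset: what is moved stays moved. The work goes in short steps, Python scripts to look and compute and a tool call to move; the robot and the scene stay as the last step left them, time stands still between calls to the robot, and variables do not carry over. Pictures are saved under pics/ and viewed, about 8 in all and at most 12, crops included, and the job is handed in when it is done.

Besides the shell and the picture viewer there is one more tool, called after "Request:" as name(argument=value, ...) on one line, values as JSON. arm_command: Moves the arm, as the interface text tells. Its arguments: {"type":"object","properties":{"plan":{"type":"array"},"force":{"type":"number"}},"required":["plan"]}

```bash
ls; mkdir -p pics; python3 - <<'E'
from cell import status, capture, robot
import cv2,numpy as np,pickle
s=status.get_state();print(s)
for n in ["scene","top"]:
    c=capture(n);pickle.dump(c,open(f'pics/{n}0.pkl','wb'))
    cv2.imwrite(f'pics/{n}0.png',cv2.resize(c["color"][:,:,::-1],(800,600),interpolation=cv2.INTER_CUBIC))
    print(n,c['fovy'],c['cx'],c['cy'],np.round(c['cam_to_world'],3).tolist())
E
```

```text
pics
{'t': 0.0, 'q': array([-1.22399761e+00,  8.74765723e-02,  1.75108297e-01,  1.65979617e+00,
       -1.20282624e-05,  1.57078410e+00]), 'dq': array([ 0.0018025 ,  0.00121968, -0.00025356,  0.00254436, -0.00095979,
        0.00175148]), 'tau': array([ 1.81929099e-04, -5.20395434e+01,  4.64794815e+01,  1.67322101e-02,
        6.98349163e-05,  6.94657430e-06]), 'tcp_pos': array([ 186.8622801 , -517.05375084,  244.5607293 ]), 'orientation': array([ 9.85002676e-01,  1.72537705e-01, -1.23942013e-04, -6.72765711e-04]), 'wrist_force': array([-0.14137641,  0.26710341, -0.19178979]), 'torque': array([ 0.04401213, -0.03009026,  0.01489486]), 'finger_gap': 1.0018693007599053}
scene 51.98232338428531 277.11210045985194 211.5684179819046 [[0.348, 0.791, -0.503, 1054.661], [0.937, -0.288, 0.195, -153.569], [0.009, -0.54, -0.842, 979.166], [0.0, 0.0, 0.0, 1.0]]
top 43.89719032493827 284.8976882082868 220.5660683790158 [[-0.025, -0.997, 0.068, 419.753], [-1.0, 0.025, 0.005, 63.117], [-0.006, -0.068, -0.998, 1573.676], [0.0, 0.0, 0.0, 1.0]]
```

View pics/top0.png

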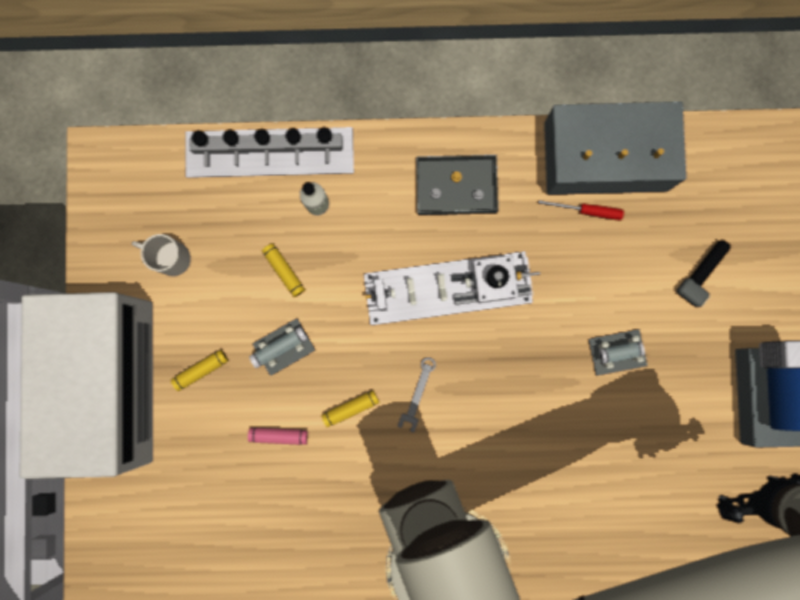

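View pics/scene0.png

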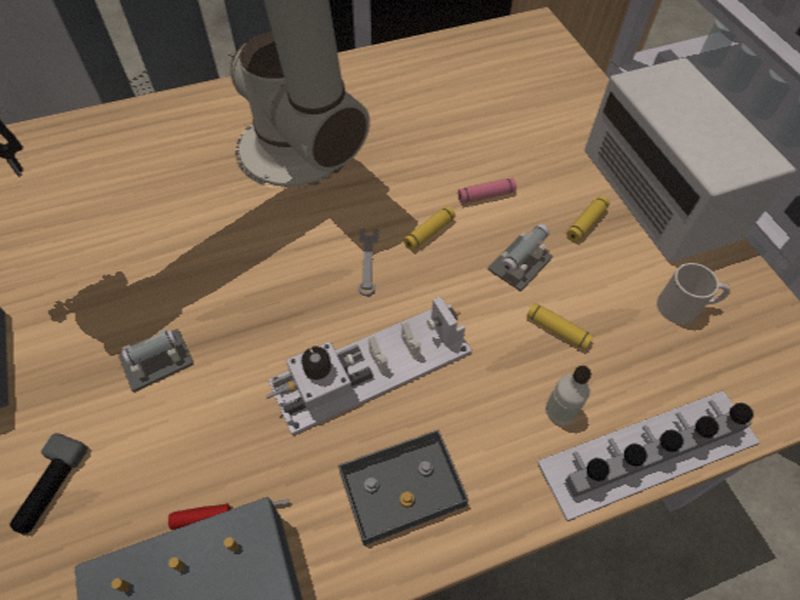

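The top picture shows the long cartridge in the left rack at about (280,346) of 800x600, overhanging the rack. The short one is in the right rack at (620,352). The holder runs from its stop at (375,293) to the knob at (497,276).

```bash
cat > h.py <<'E'
from cell import status, capture, robot
import cv2,numpy as np,pickle
from scipy.spatial.transform import Rotation as R
def T_tool(s):
    T=np.eye(4);T[:3,:3]=R.from_quat(s['orientation']).as_matrix();T[:3,3]=s['tcp_pos'];return T
def snap(n,tag,save=True):
    s=status.get_state();c=capture(n)
    c['M']=T_tool(s)@c['T_tool_cam'] if n=='wrist' else c['cam_to_world']
    pickle.dump(c,open(f'pics/{tag}.pkl','wb'))
    if save: cv2.imwrite(f'pics/{tag}.png',cv2.resize(c["color"][:,:,::-1],(800,600),interpolation=cv2.INTER_CUBIC))
    return c
def load(tag):
    return pickle.load(open(f'pics/{tag}.pkl','rb'))
def foc(c): return 210/np.tan(np.radians(c['fovy'])/2)
def cast(c,uv,z,scale=0.7):
    # uv in the 800x600 picture -> world point on plane z
    u,v=np.asarray(uv,float)*scale
    M=c.get('M',c.get('cam_to_world'));f=foc(c)
    d=M[:3,:3]@np.array([(u-c['cx'])/f,(v-c['cy'])/f,1]);o=M[:3,3]
    return o+d*(z-o[2])/d[2]
def proj(c,P,scale=0.7):
    M=np.linalg.inv(c.get('M',c.get('cam_to_world')));p=M[:3,:3]@np.asarray(P,float)+M[:3,3]
    return (np.array([c['cx'],c['cy']])+foc(c)*p[:2]/p[2])/scale
def rel(P,yaw_dir,T=None):
    """move to TCP point P with tool y along yaw_dir (world xy), pointing down: dp & angular shares from actual pose"""
    T=T_tool(status.get_state()) if T is None else T
    y=np.array([*yaw_dir,0.])/np.linalg.norm(yaw_dir);z=np.array([0,0,-1.])
    best=None
    for sg in (1,-1):
        Rt=np.column_stack([np.cross(sg*y,z),sg*y,z])
        rv=R.from_matrix(T[:3,:3].T@Rt).as_rotvec()
        if best is None or np.linalg.norm(rv)<np.linalg.norm(best): best=rv
    dp=T[:3,:3].T@(np.asarray(P,float)-T[:3,3])
    return np.round(dp/200,4),np.round(best/.5,4)
E
python3 - <<'E'
from h import *
c=load('top0')
for n,uv,z in [('cartA',(250,363),45),('cartB',(308,327),45),('spA',(600,357),45),('spB',(642,347),45),('knob',(497,275),119),('bl',(374,324),12),('tl',(365,273),12),('br',(532,301),12),('tr',(525,252),12),('wr1',(428,362),5),('wr2',(408,425),5)]:
    print(n,cast(c,uv,z).round(1))
print(np.degrees(R.from_quat(status.get_state()['orientation']).as_euler('ZYX')))
w=capture('wrist');print(w['fovy'],w['cx'],w['cy'],w['T_tool_cam'].round(2).tolist())
E
```

```text
cartA [433.8 394.8  45. ]
cartB [504.8 274.6  45. ]
spA [ 428.4 -322.5   45. ]
spB [ 446.7 -409.2   45. ]
knob [ 593.7 -108.7  119. ]
bl [509.5 140.3  12. ]
tl [617.8 157.   12. ]
br [ 549.6 -193.1   12. ]
tr [ 653.9 -182.    12. ]
wr1 [427.1  28.8   5. ]
wr2 [296.7  74.1   5. ]
[ 1.98711384e+01  9.61521023e-04 -1.79932614e+02]
67.61268701537074 280.8423700190386 205.73158112341912 [[0.0, -0.95, -0.3, 77.36], [1.0, 0.0, 0.0, 0.48], [-0.0, -0.3, 0.95, -129.02], [0.0, 0.0, 0.0, 1.0]]
```

```bash
cat >> h.py <<'E'
def pose(P,xang):
    T=np.eye(4);a=np.radians(xang);x=np.array([np.cos(a),np.sin(a),0]);z=np.array([0,0,-1.])
    T[:3,:3]=np.column_stack([x,np.cross(z,x),z]);T[:3,3]=P;return T
def step(A,B):
    return (np.round(A[:3,:3].T@(B[:3,3]-A[:3,3])/200,4).tolist(),np.round(R.from_matrix(A[:3,:3].T@B[:3,:3]).as_rotvec()/.5,4).tolist())
E
python3 - <<'E'
from h import *
W=[pose([186.9,-517.3,245.3],19.86),pose([300,-330,245],45),pose([380,-140,245],71),pose([430,80,245],96),pose([469,335,190],120.6)]
for a,b in zip(W,W[1:]): print(step(a,b))
E
```

```text
([0.85, -0.6887, 0.0015], [0.0, 0.0, -0.8776])
([0.9546, -0.3889, 0.0], [0.0, 0.0, -0.9076])
([1.1215, -0.1217, 0.0], [0.0, 0.0, -0.8727])
([1.2476, 0.3272, 0.275], [0.0, 0.0, -0.8587])
```

Request:
arm_command(plan=[{"angular":[0,0,-0.88],"dp":[0.85,-0.69,0],"jaw":1},{"angular":[0,0,-0.88],"dp":[0.85,-0.69,0],"jaw":1},{"angular":[0,0,-0.88],"dp":[0.85,-0.69,0],"jaw":1},{"angular":[0,0,-0.88],"dp":[0.85,-0.69,0],"jaw":1}])

```text
t: 0.65
tcp_pos: [300.8, -327.4, 245.4]
orientation: [0.923, 0.385, 0.0, 0.0]
wrist_force: [0.2, -0.8, -0.4]
finger_gap: 0.997
```

Request:
arm_command(plan=[{"angular":[0,0,-0.9],"dp":[0.95,-0.39,0],"jaw":1},{"angular":[0,0,-0.9],"dp":[0.95,-0.39,0],"jaw":1},{"angular":[0,0,-0.9],"dp":[0.95,-0.39,0],"jaw":1},{"angular":[0,0,-0.9],"dp":[0.95,-0.39,0],"jaw":1}])

```text
t: 1.15
tcp_pos: [379.5, -137.2, 245.3]
orientation: [0.813, 0.582, 0.0, -0.0]
wrist_force: [0.1, -0.0, -0.6]
finger_gap: 0.999
```

Request:
arm_command(plan=[{"angular":[0,0,-0.88],"dp":[1,-0.12,0],"jaw":1},{"angular":[0,0,-0.88],"dp":[1,-0.12,0],"jaw":1},{"angular":[0,0,-0.88],"dp":[1,-0.12,0],"jaw":1},{"angular":[0,0,-0.88],"dp":[1,-0.12,0],"jaw":1}])

```text
t: 1.65
tcp_pos: [421.7, 59.8, 244.9]
orientation: [0.667, 0.745, -0.0, -0.0]
wrist_force: [-0.5, -0.4, -0.1]
finger_gap: 0.999
```

Request:
arm_command(plan=[{"angular":[0,0,-0.86],"dp":[1,0.33,0.2],"jaw":1},{"angular":[0,0,-0.86],"dp":[1,0.33,0.2],"jaw":1},{"angular":[0,0,-0.86],"dp":[1,0.33,0.2],"jaw":1},{"angular":[0,0,-0.86],"dp":[1,0.33,0.2],"jaw":1}])

```text
t: 2.15
tcp_pos: [466.3, 264.4, 203.8]
orientation: [0.494, 0.87, -0.001, -0.0]
wrist_force: [-0.2, -1.1, 0.3]
finger_gap: 1.0
```

```bash
python3 - <<'E'
from h import *
s=status.get_state();T=T_tool(s)
print(s['t'],s['tcp_pos'],np.degrees(np.arctan2(T[1,0],T[0,0])),s['q'])
print(step(T,pose([469,335,190],120.6)))
E
```

```text
2.15 [466.28230701 264.39375025 203.7906673 ] 120.80758941806832 [ 5.15823576e-01  4.33835153e-02  4.97173741e-02  1.57894869e+00
 -6.59212969e-06  1.54892601e+00]
([0.2963, 0.1926, 0.0686], [-0.0036, -0.0001, 0.0072])
```

Request:
arm_command(plan=[{"angular":[0,0,0],"dp":[0.3,0.19,0.07],"jaw":1},{"angular":[0,0,0],"dp":[0.3,0.19,0.07],"jaw":1},{"angular":[0,0,0],"dp":[0.3,0.19,0.07],"jaw":1}])

```text
t: 2.52
tcp_pos: [468.3, 333.2, 190.8]
orientation: [0.495, 0.869, -0.001, -0.0]
wrist_force: [-0.1, -0.0, 0.2]
finger_gap: 1.003
```

```bash
python3 - <<'E'
from h import *
print(status.get_state()['tcp_pos'])
c=snap('wrist','w1')
print(proj(c,[469,335,45]))
E
```

```text
[468.26254205 333.1564002  190.75900696]
[403.1264666  276.07753064]
```

View pics/w1.png

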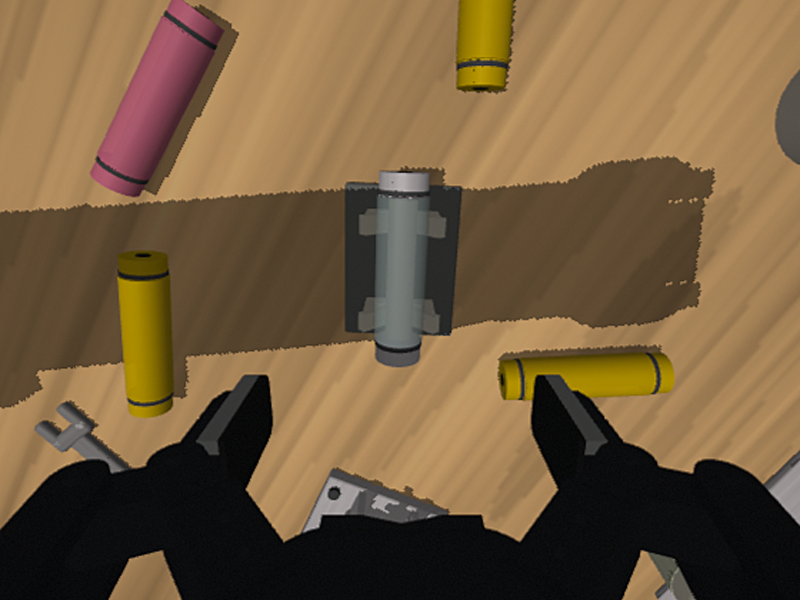

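The wrist picture shows the long cartridge, with its upper end at (404,172), lower end at (397,365) and sides at 376 to 424 near the middle. It is clear of the fingers.

```bash
python3 - <<'E'
from h import *
c=load('w1')
a,b=cast(c,(404,171),60),cast(c,(397,366),60)
print(a,b,np.linalg.norm(a-b),(a+b)/2)
for uv in [(404,173),(397,365),(400.5,268)]: print(cast(c,uv,45))
l,r=cast(c,(376,270),49),cast(c,(425,270),49);print(np.linalg.norm(l-r),(l+r)/2)
d=a-b;print('axis ang',np.degrees(np.arctan2(d[1],d[0])))
m=(a+b)/2
T=T_tool(status.get_state())
ang=np.degrees(np.arctan2(d[1],d[0]))
for z in (95,40): print(step(T,pose([m[0],m[1],z],ang)))
E
```

```text
[436.10460733 391.03885002  60.        ] [494.05812367 285.25017969  60.        ] 120.62277075995821 [465.0813655  338.14451486  60.        ]
[437.04102614 389.59748591  45.        ]
[497.37434166 279.32566827  45.        ]
[464.8682818  338.68938552  45.        ]
30.538698075646213 [465.01568444 338.46293063  49.        ]
axis ang 118.71496214537773
([0.0326, -0.0, 0.4817], [-0.001, 0.0009, 0.0682])
([0.0328, 0.0001, 0.7567], [-0.001, 0.0009, 0.0682])
```

Request:
arm_command(plan=[{"angular":[0,0,0.068],"dp":[0.033,0,0.48],"jaw":0.8},{"angular":[0,0,0.068],"dp":[0.033,0,0.48],"jaw":0.6},{"angular":[0,0,0.068],"dp":[0.033,0,0.65],"jaw":0.5},{"angular":[0,0,0.068],"dp":[0.033,0,0.756],"jaw":0.5},{"angular":[0,0,0.068],"dp":[0.033,0,0.756],"jaw":0.5}])

```text
t: 3.2
tcp_pos: [464.6, 337.3, 39.3]
orientation: [0.51, 0.86, -0.001, -0.0]
wrist_force: [-0.4, 0.5, -0.3]
finger_gap: 0.754
```

```bash
python3 - <<'E'
from h import *
c=snap('wrist','w2');s=status.get_state();print(s['t'],s['tcp_pos'],s['wrist_force'],s['finger_gap'])
E
```

```text
3.25 [465.16746202 338.01051348  40.71887251] [0.42353295 0.14961023 0.60382765] 0.7505295641728492
```

View pics/w2.png

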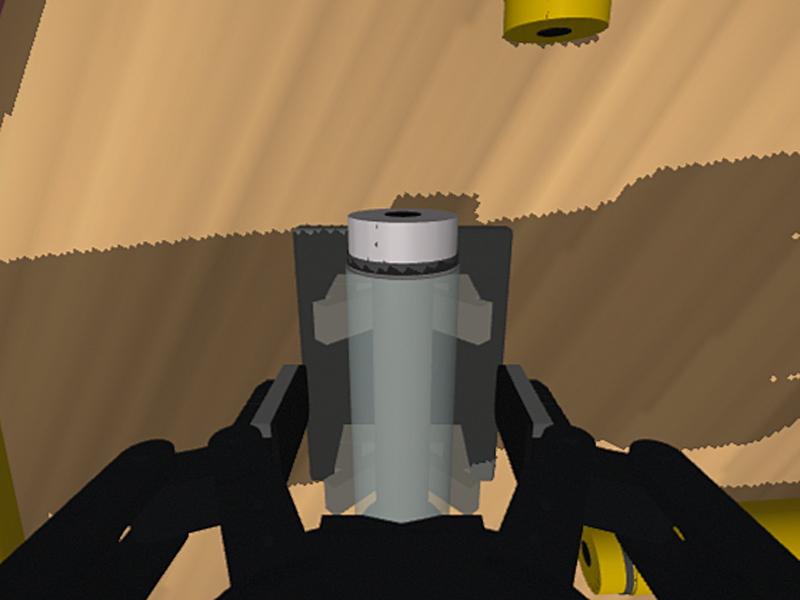

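Image w2 shows the cartridge centred between the jaws: its sides are at 347 and 458, and the pads at 305 and 500. I'm gripping now.

Request:
arm_command(plan=[{"angular":[0,0,0],"dp":[0,0,0],"jaw":-0.6},{"angular":[0,0,0],"dp":[0,0,0],"jaw":-0.6},{"angular":[0,0,0],"dp":[0,0,0],"jaw":-0.6},{"angular":[0,0,0],"dp":[0,0,0],"jaw":-0.6},{"angular":[0,0,0],"dp":[0,0,0],"jaw":-0.6}], force=40)

```text
t: 3.88
tcp_pos: [464.2, 338.6, 41.7]
orientation: [0.509, 0.861, -0.001, -0.0]
wrist_force: [-7.2, -6.3, 11.1]
finger_gap: 0.359
```

Request:
arm_command(plan=[{"angular":[0,0,0],"dp":[0,0,-0.1],"jaw":-0.6},{"angular":[0,0,0],"dp":[0,0,-0.4],"jaw":-0.6},{"angular":[0,0,0],"dp":[0,0,-0.7],"jaw":-0.6},{"angular":[0,0,0],"dp":[0,0,-1],"jaw":-0.6},{"angular":[0,0,0],"dp":[0,0,-1],"jaw":-0.6}])

```text
t: 4.5
tcp_pos: [466.1, 340.2, 246.1]
orientation: [0.509, 0.861, 0.004, 0.002]
wrist_force: [0.1, 0.5, -3.5]
finger_gap: 0.356
```

```bash
python3 - <<'E'
from h import *
s=status.get_state();T=T_tool(s)
print(s['t'],s['tcp_pos'],s['wrist_force'],s['finger_gap'])
m=pose([522,170,240],107);print(step(T,m),step(m,pose([579,15,240],96.5)))
E
```

```text
4.5 [466.10151917 340.17751549 246.05658908] [ 0.10472859  0.54238133 -3.46862012] 0.3560094828922964
([-0.8804, -0.1648, 0.0278], [0.0176, -0.0041, 0.4108]) ([-0.8245, 0.046, 0.0], [0.0, 0.0, 0.3665])
```

Request:
arm_command(plan=[{"angular":[0,0,0.41],"dp":[-0.88,-0.165,0.02],"jaw":-0.6},{"angular":[0,0,0.41],"dp":[-0.88,-0.165,0.02],"jaw":-0.6},{"angular":[0,0,0.41],"dp":[-0.88,-0.165,0.02],"jaw":-0.6},{"angular":[0,0,0.41],"dp":[-0.88,-0.165,0.02],"jaw":-0.6}])

```text
t: 5.0
tcp_pos: [521.1, 165.8, 235.0]
orientation: [0.597, 0.803, -0.001, -0.0]
wrist_force: [-0.1, -0.2, -2.2]
finger_gap: 0.361
```

Request:
arm_command(plan=[{"angular":[0,0,0.366],"dp":[-0.82,0.046,0],"jaw":-0.6},{"angular":[0,0,0.366],"dp":[-0.82,0.046,0],"jaw":-0.6},{"angular":[0,0,0.366],"dp":[-0.82,0.046,0],"jaw":-0.6},{"angular":[0,0,0.366],"dp":[-0.82,0.046,0],"jaw":-0.6},{"angular":[0,0,0.366],"dp":[-0.82,0.046,0],"jaw":-0.6}])

```text
t: 5.62
tcp_pos: [577.1, 15.7, 235.4]
orientation: [0.666, 0.746, -0.0, -0.001]
wrist_force: [-0.2, 0.7, -2.5]
finger_gap: 0.364
```

```bash
python3 - <<'E'
from h import *
s=status.get_state();T=T_tool(s)
print(s['t'],s['tcp_pos'],s['wrist_force'],s['finger_gap'],np.degrees(np.arctan2(T[1,0],T[0,0])))
snap('wrist','w3')
E
```

```text
5.625 [577.09510591  15.70203462 235.40268889] [-0.23143812  0.66873023 -2.4538818 ] 0.3635703633067471 96.54572259449577
```

View pics/w3.png

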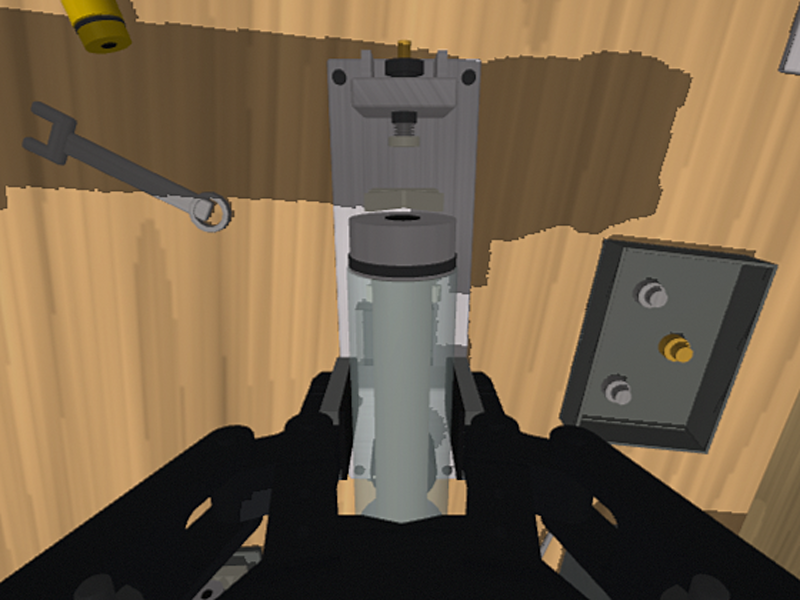

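```bash
python3 - <<'E'
from h import *
c=load('w3')
for n,uv,z in [('plateL',(330,60),12),('plateR',(480,60),12),('boltL',(339,77),14),('boltR',(468,77),14),('portface',(404,146),62),('port r',(418,140),62),('port l',(389,140),62),('brkL',(352,80),90),('brkR',(455,80),90),('brfL',(359,117),90),('brfR',(447,117),90),('brfL',(352,105),90),('saL',(369,190),62),('saR',(443,190),62),('plateLlow',(339,345),12),('plateRlow',(469,345),12),('capL',(349,240),235),('capR',(457,240),235)]:
    print(n,cast(c,uv,z).round(1))
# crop upper part enlarged
im=c['color'][20:170,210:350,::-1]
cv2.imwrite('pics/w3crop.png',cv2.resize(im,None,fx=4,fy=4,interpolation=cv2.INTER_CUBIC))
t=load('top0')['color'][160:240,240:390,::-1]
cv2.imwrite('pics/topcrop.png',cv2.resize(t,None,fx=5,fy=5,interpolation=cv2.INTER_CUBIC))
E
```

```text
plateL [511.7 148.1  12. ]
plateR [617.2 160.3  12. ]
boltL [519.1 137.7  14. ]
boltR [610.3 148.1  14. ]
portface [570.3  95.9  62. ]
port r [578.8 100.6  62. ]
port l [560.4  98.5  62. ]
brkL [537.3 127.   90. ]
brkR [594.5 133.5  90. ]
brfL [542.9 108.2  90. ]
brfR [592.8 114.   90. ]
brfL [538.4 114.1  90. ]
saL [550.6  65.9  62. ]
saR [599.1  71.5  62. ]
plateLlow [534.  -70.3  12. ]
plateRlow [644.5 -57.5  12. ]
capL [556.8  65.7 235. ]
capR [588.2  69.4 235. ]
```

View pics/w3crop.png

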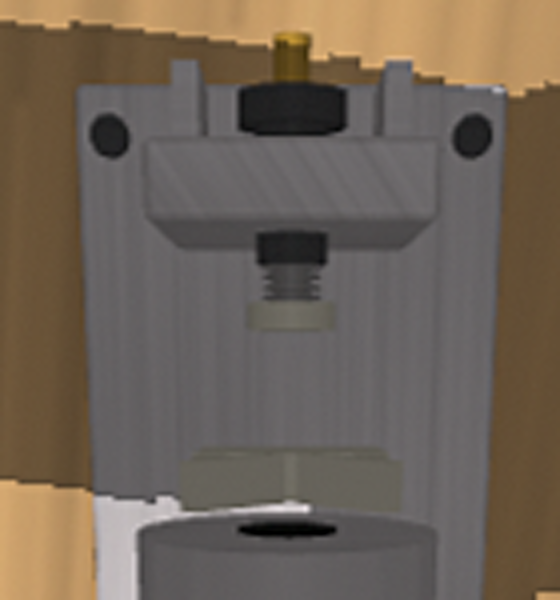

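The crop shows the bracket's top front edge at about v=106 (in the 800-wide frame), the port face at v=146, the far edge of the saddle at v≈189 and the axis at u≈404.

```bash
python3 - <<'E'
from h import *
c=load('w3')
a=np.radians(6.5);xh=np.array([np.cos(a),np.sin(a)]);yh=np.array([-np.sin(a),np.cos(a)])
def n(u,v): return ((210+u/4)/.7,(20+v/4)/.7)
L=[('brk front',(292,218),90,88),('brkTL',(145,218),90,88),('brkTR',(438,218),90,88),('saddle back',(291,448),62,38),('port bot',(292,328),58,0),('boltmid',(291,136),14,0)]
for k,uv,z,y in L:
    P=cast(c,n(*uv),z)[:2];print(k,P.round(1),'x_h',(P@xh).round(1),'origin y_h',(P@yh-y).round(1))
k=cast(load('top0'),(497,275),119)[:2];print('knob',k@xh,k@yh+140)
P=np.array([580.6,32]);print(P@xh,P@yh)
E
```

```text
brk front [567.9 116.7] x_h 577.5 origin y_h -36.3
brkTL [538.3 113.3] x_h 547.7 origin y_h -36.3
brkTR [597.3 120.1] x_h 607.1 origin y_h -36.3
saddle back [573.4  69.5] x_h 577.6 origin y_h -33.9
port bot [570.5  96.2] x_h 577.7 origin y_h 31.0
boltmid [565.  142.8] x_h 577.6 origin y_h 78.0
knob 577.5753181112624 -35.20443946834348
580.4903222463997 -33.931486531995844
```

```bash
python3 - <<'E'
from h import *
s=status.get_state();T=T_tool(s);print(s['tcp_pos'],s['wrist_force'])
for z in (66,58.5): print(step(T,pose([578.8,22.7,z],96.5)))
E
```

```text
[577.07827798  16.07010439 235.68957361] [ 0.39780035  0.21598809 -2.8612576 ]
([0.0316, 0.0129, 0.8485], [-0.0014, -0.0008, 0.0032])
([0.0316, 0.013, 0.886], [-0.0014, -0.0008, 0.0032])
```

Request:
arm_command(plan=[{"angular":[0,0,0],"dp":[0.032,0.013,0.3],"jaw":-0.6},{"angular":[0,0,0],"dp":[0.032,0.013,0.55],"jaw":-0.6},{"angular":[0,0,0],"dp":[0.032,0.013,0.75],"jaw":-0.6},{"angular":[0,0,0],"dp":[0.032,0.013,0.845],"jaw":-0.6},{"angular":[0,0,0],"dp":[0.032,0.013,0.845],"jaw":-0.6}])

```text
t: 6.3
tcp_pos: [578.7, 22.4, 66.6]
orientation: [0.665, 0.747, -0.001, -0.001]
wrist_force: [-1.5, 0.3, -2.0]
finger_gap: 0.358
```

Request:
arm_command(plan=[{"angular":[0,0,0],"dp":[0,0,0.015],"jaw":-0.6},{"angular":[0,0,0],"dp":[0,0,0.035],"jaw":-0.6},{"angular":[0,0,0],"dp":[0,0,0.035],"jaw":-0.6}])

```text
t: 6.68
tcp_pos: [579.8, 21.6, 61.1]
orientation: [0.666, 0.746, 0.001, 0.001]
wrist_force: [-0.4, -0.1, 0.6]
finger_gap: 0.359
```

```bash
python3 - <<'E'
from h import *
s=status.get_state();print(s['t'],s['tcp_pos'],s['wrist_force'],s['torque'],s['finger_gap'])
snap('wrist','w4')
E
```

```text
6.675 [579.78121062  21.64913347  61.09207754] [-0.41209909 -0.08762798  0.62570347] [-0.03477303  0.04987213  0.03222977] 0.35945526909818276
```

View pics/w4.png

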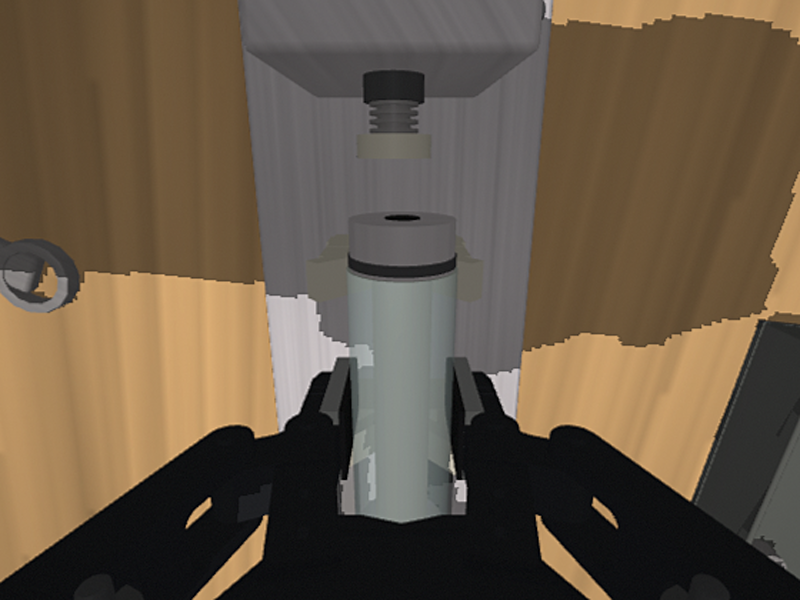

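Image w4 shows the cartridge between the saddle walls. Its axis is at u=402, while the port is at 394, so it sits about 2 mm towards +x. I'll correct that and settle it.

Request:
arm_command(plan=[{"angular":[0,0,0],"dp":[0,-0.009,0],"jaw":-0.6},{"angular":[0,0,0],"dp":[0,-0.009,0.006],"jaw":-0.6},{"angular":[0,0,0],"dp":[0,-0.009,0.006],"jaw":-0.6}])

```text
t: 7.1
tcp_pos: [577.6, 21.4, 59.0]
orientation: [0.666, 0.746, 0.0, 0.0]
wrist_force: [0.3, -0.6, 0.2]
finger_gap: 0.363
```

```bash
python3 - <<'E'
from h import *
for i in range(3):
    s=status.get_state();print(s['t'],s['tcp_pos'],s['wrist_force'],s['torque']);capture('wrist')
E
```

```text
7.1 [577.56810838  21.38993474  58.98159603] [ 0.34737432 -0.62330897  0.22851806] [-0.1075324   0.01866355  0.05921609]
7.15 [577.6046802   21.37037108  59.00956809] [ 0.11869013 -0.19521363  0.36091179] [-0.06455734 -0.05210346  0.05262568]
7.2 [577.60530859  21.40012451  59.03404413] [-0.79467729  0.07438946  0.70733838] [-0.05853209 -0.02062249  0.04145019]
```

Request:
arm_command(plan=[{"angular":[0,0,0],"dp":[0,0,0],"jaw":0.2},{"angular":[0,0,0],"dp":[0,0,0],"jaw":0.4},{"angular":[0,0,0],"dp":[0,0,0],"jaw":0.4},{"angular":[0,0,0],"dp":[0,0,-0.1],"jaw":0.4},{"angular":[0,0,0],"dp":[0,0,-0.4],"jaw":0.4}])

```text
t: 7.88
tcp_pos: [575.7, 21.4, 136.6]
orientation: [0.666, 0.746, -0.002, -0.002]
wrist_force: [0.9, 0.2, 0.9]
finger_gap: 0.701
```

Request:
arm_command(plan=[{"angular":[0,0,0],"dp":[-0.2,0,-0.3],"jaw":0.6},{"angular":[0,0,0],"dp":[-0.5,0,-0.5],"jaw":0.8},{"angular":[0,0,0],"dp":[-0.5,0,-0.5],"jaw":0.8}])

```text
t: 8.25
tcp_pos: [589.6, -80.2, 241.5]
orientation: [0.666, 0.746, 0.001, 0.002]
wrist_force: [1.2, 0.7, 0.5]
finger_gap: 0.899
```

```bash
python3 - <<'E'
from h import *
s=status.get_state();print(s['t'],s['tcp_pos'],s['q'])
snap('wrist','w5')
E
```

```text
8.25 [589.57469247 -80.15909969 241.54464274] [-1.35013220e-01  1.92312877e-01  2.86021121e-01  1.66074938e+00
 -2.61444751e-04  1.32392583e+00]
```

View pics/w5.png

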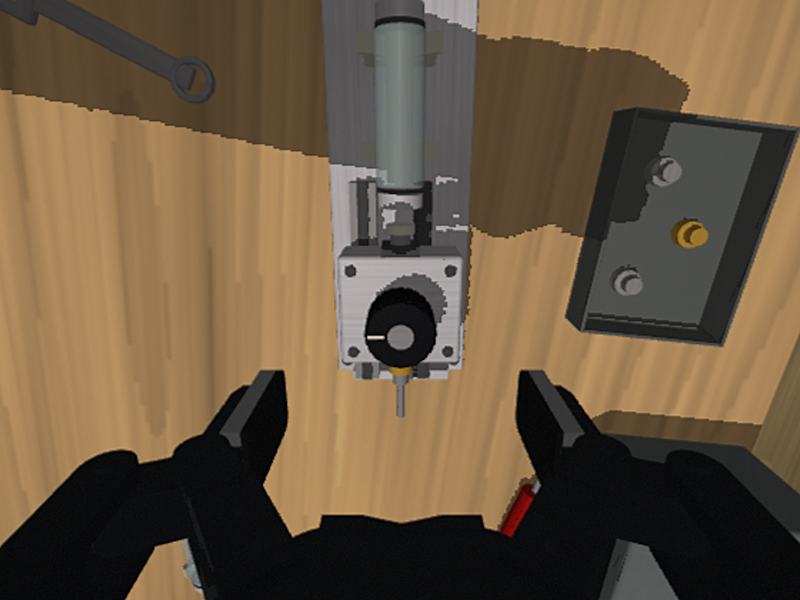

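Image w5 shows the cartridge seated in both saddles. The knob's top is centred at about (400,336), with its pointer to the left at (375,338), and the nose is at (400,228).

```bash
cat >> h.py <<'E'
_a=np.radians(6.5);XH=np.array([np.cos(_a),np.sin(_a)]);YH=np.array([-np.sin(_a),np.cos(_a)])
def hw(x,y): return XH*(577.6+x)+YH*(-35+y)
def wh(P): return np.array([P[:2]@XH-577.6,P[:2]@YH+35])
E
python3 - <<'E'
from h import *
c=load('w5')
for n,uv,z in [('knob',(400,336),119),('disc',(400,337),119),('kL',(365,330),119),('kR',(435,330),119),('kbot',(400,369),119),('nose',(400,226),68),('cartend',(400,205),75)]: print(n,wh(cast(c,uv,z)).round(1))
K=hw(0,-140);T=T_tool(status.get_state());print(K)
m=pose([*K,160],126.5);print(step(T,m))
n=pose([*K,160],156.5);print(step(m,n)); print(step(n,pose([*K,99],156.5)))
E
```

```text
knob [  -0.4 -141.3]
disc [  -0.4 -142. ]
kL [ -21.5 -137.3]
kR [  20.8 -137.4]
kbot [  -0.4 -163.5]
nose [ -0.2 -82.5]
cartend [ -0.2 -67.7]
[ 593.69766625 -108.48889847]
([-0.1401, 0.0038, 0.4066], [0.0052, 0.0041, -1.0511])
([0.0, 0.0, 0.0], [0.0, 0.0, -1.0472])
([0.0, 0.0, 0.305], [0.0, 0.0, 0.0])
```

Request:
arm_command(plan=[{"angular":[0,0,-1],"dp":[-0.144,0.002,0.2],"jaw":1},{"angular":[0,0,-1],"dp":[-0.144,0.002,0.4],"jaw":1},{"angular":[0,0,-1],"dp":[-0.144,0.002,0.4],"jaw":1},{"angular":[0,0,-1],"dp":[-0.144,0.002,0.4],"jaw":1}])

```text
t: 8.8
tcp_pos: [591.9, -105.5, 157.2]
orientation: [0.46, 0.888, -0.0, -0.001]
wrist_force: [-0.5, 0.0, 0.3]
finger_gap: 0.998
```

Request:
arm_command(plan=[{"angular":[0,0,-1],"dp":[0,0,0],"jaw":0.6},{"angular":[0,0,-1],"dp":[0,0,0],"jaw":0.6},{"angular":[0,0,-1],"dp":[0,0,0],"jaw":0.6},{"angular":[0,0,-1],"dp":[0,0,0],"jaw":0.6}])

```text
t: 9.3
tcp_pos: [592.6, -105.9, 158.9]
orientation: [0.228, 0.974, 0.0, 0.0]
wrist_force: [-0.6, 0.4, -0.3]
finger_gap: 0.8
```

```bash
python3 - <<'E'
from h import *
s=status.get_state();T=T_tool(s);print(s['t'],s['tcp_pos'],wh(s['tcp_pos']),s['q'],s['torque'],np.degrees(np.arctan2(T[1,0],T[0,0])))
print(step(T,pose([*hw(-.3,-140.7),99],153.8)))
E
```

```text
9.3 [ 592.62788874 -105.87325786  158.9119907 ] [  -0.7668019  -137.28007085] [-1.76852675e-01  1.96164797e-01  1.30863755e-01  1.50530387e+00
  1.49302582e-04  2.82796490e-01] [ 0.02839543  0.04731192 -0.02821609] 153.66404280678515
([-0.0112, -0.0132, 0.2996], [0.0004, 0.0003, -0.0047])
```

Request:
arm_command(plan=[{"angular":[0,0,0],"dp":[-0.011,-0.013,0.1],"jaw":0.6},{"angular":[0,0,0],"dp":[-0.011,-0.013,0.25],"jaw":0.6},{"angular":[0,0,0],"dp":[-0.011,-0.013,0.3],"jaw":0.5},{"angular":[0,0,0],"dp":[-0.011,-0.013,0.3],"jaw":0.4},{"angular":[0,0,0],"dp":[-0.011,-0.013,0.3],"jaw":0.4}], force=80)

```text
t: 9.93
tcp_pos: [593.9, -109.8, 100.2]
orientation: [0.227, 0.974, 0.0, 0.001]
wrist_force: [0.4, -0.6, -0.2]
finger_gap: 0.701
```

Request:
arm_command(plan=[{"angular":[0,0,0],"dp":[0,0,0],"jaw":0},{"angular":[0,0,0],"dp":[0,0,0],"jaw":-0.3},{"angular":[0,0,0],"dp":[0,0,0],"jaw":-0.3},{"angular":[0,0,0],"dp":[0,0,0],"jaw":-0.3},{"angular":[0,0,0],"dp":[0,0,0],"jaw":-0.3}], force=80)

```text
t: 10.55
tcp_pos: [593.7, -110.3, 100.6]
orientation: [0.227, 0.974, -0.0, 0.001]
wrist_force: [-3.3, -0.5, 5.8]
finger_gap: 0.493
```

```bash
python3 - <<'E'
from h import *
s=status.get_state();T=T_tool(s);print(s['t'],s['tcp_pos'],wh(s['tcp_pos']),s['torque'],s['wrist_force'],s['finger_gap'],np.degrees(np.arctan2(T[1,0],T[0,0])))
# plan of follow moves: 0.45 rad per call in 3 rows
for k in range(6):
    a=153.8-k*np.degrees(.45);A=pose([0,0,0],a)
    print(k,[step(A,pose([*(YH*12*.15*j),0],a-np.degrees(.15*j))) for j in (1,2,3)])
E
```

```text
10.55 [ 593.7112419  -110.31867511  100.5972021 ] [  -0.19364821 -141.81955138] [-0.44388737  0.60162458 -0.02585986] [-3.29124712 -0.45847369  5.84347548] 0.4932661087771081 153.7860648279979
0 [([0.0049, 0.0076, 0.0], [0.0, 0.0, 0.3]), ([0.0097, 0.0151, 0.0], [0.0, 0.0, 0.6]), ([0.0146, 0.0227, 0.0], [0.0, 0.0, 0.9])]
1 [([0.0077, 0.0047, 0.0], [0.0, 0.0, 0.3]), ([0.0153, 0.0094, 0.0], [0.0, 0.0, 0.6]), ([0.023, 0.0141, 0.0], [0.0, 0.0, 0.9])]
2 [([0.009, 0.0009, 0.0], [0.0, 0.0, 0.3]), ([0.0179, 0.0018, 0.0], [0.0, 0.0, 0.6]), ([0.0269, 0.0027, 0.0], [0.0, 0.0, 0.9])]
3 [([0.0085, -0.0031, 0.0], [0.0, 0.0, 0.3]), ([0.0169, -0.0062, 0.0], [0.0, 0.0, 0.6]), ([0.0254, -0.0093, 0.0], [0.0, 0.0, 0.9])]
4 [([0.0063, -0.0065, 0.0], [0.0, 0.0, 0.3]), ([0.0125, -0.0129, 0.0], [0.0, 0.0, 0.6]), ([0.0188, -0.0194, 0.0], [0.0, 0.0, 0.9])]
5 [([0.0028, -0.0085, 0.0], [0.0, 0.0, 0.3]), ([0.0057, -0.0171, 0.0], [0.0, 0.0, 0.6]), ([0.0085, -0.0256, 0.0], [0.0, 0.0, 0.9])]
```

Request:
arm_command(plan=[{"angular":[0,0,0.3],"dp":[0.005,0.0075,0],"jaw":-0.3},{"angular":[0,0,0.6],"dp":[0.01,0.015,0],"jaw":-0.3},{"angular":[0,0,0.9],"dp":[0.0146,0.0227,0],"jaw":-0.3}])

```text
t: 10.92
tcp_pos: [592.8, -105.3, 100.6]
orientation: [0.441, 0.898, -0.001, 0.001]
wrist_force: [-4.8, -3.5, 7.2]
finger_gap: 0.496
```

```bash
cat > st.py <<'E'
from h import *
r=[]
for i in range(3):
    s=status.get_state();T=T_tool(s);r.append([s['t'],*wh(s['tcp_pos']),s['tcp_pos'][2],np.degrees(np.arctan2(T[1,0],T[0,0])),s['torque'][2],*(s['wrist_force']),s['finger_gap'],s['q'][5]])
    if i<2: capture('wrist')
print('t xh yh z ang tauz F gap q6');print(np.round(r,3))
f=np.mean(r,0)[6:8];print('Fy_h',f@YH,'Fx_h',f@XH,'tau',np.mean(r,0)[5])
E
python3 st.py
```

```text
t xh yh z ang tauz F gap q6
[[ 1.09250e+01 -5.80000e-01 -1.36729e+02  1.00575e+02  1.27715e+02
   1.74000e-01 -4.80300e+00 -3.52900e+00  7.21500e+00  4.96000e-01
   7.38000e-01]
 [ 1.09750e+01 -5.65000e-01 -1.36596e+02  1.00580e+02  1.27281e+02
  -1.33000e-01 -4.50800e+00 -3.93800e+00  7.07700e+00  4.99000e-01
   7.45000e-01]
 [ 1.10250e+01 -5.83000e-01 -1.36688e+02  1.00619e+02  1.27741e+02
  -2.86000e-01 -4.45900e+00 -4.94000e+00  6.54800e+00  4.96000e-01
   7.37000e-01]]
Fy_h -3.589656835581371 Fx_h -5.028467687038456 tau -0.08152750620863303
```

Request:
arm_command(plan=[{"angular":[0,0,0.3],"dp":[0.0077,0.0047,0],"jaw":-0.3},{"angular":[0,0,0.6],"dp":[0.0153,0.0094,0],"jaw":-0.3},{"angular":[0,0,0.9],"dp":[0.023,0.0141,0],"jaw":-0.3}])

```text
t: 11.4
tcp_pos: [591.7, -100.1, 100.6]
orientation: [0.63, 0.777, -0.001, 0.001]
wrist_force: [-6.9, -4.1, 8.0]
finger_gap: 0.49
```

```bash
python3 st.py; python3 - <<'E'
from h import *
snap('wrist','w6')
E
```

```text
t xh yh z ang tauz F gap q6
[[  11.4     -1.034 -131.457  100.585  101.921    0.231   -6.945   -4.116
     7.976    0.49     1.196]
 [  11.45    -1.081 -131.317  100.546  101.485   -0.15    -6.721   -4.389
     7.96     0.493    1.204]
 [  11.5     -1.05  -131.4    100.591  101.949   -0.275   -7.766   -4.611
     7.925    0.491    1.196]]
Fy_h -3.5350183790056926 Fx_h -7.593167207215739 tau -0.06457687282033106
```

View pics/w6.png

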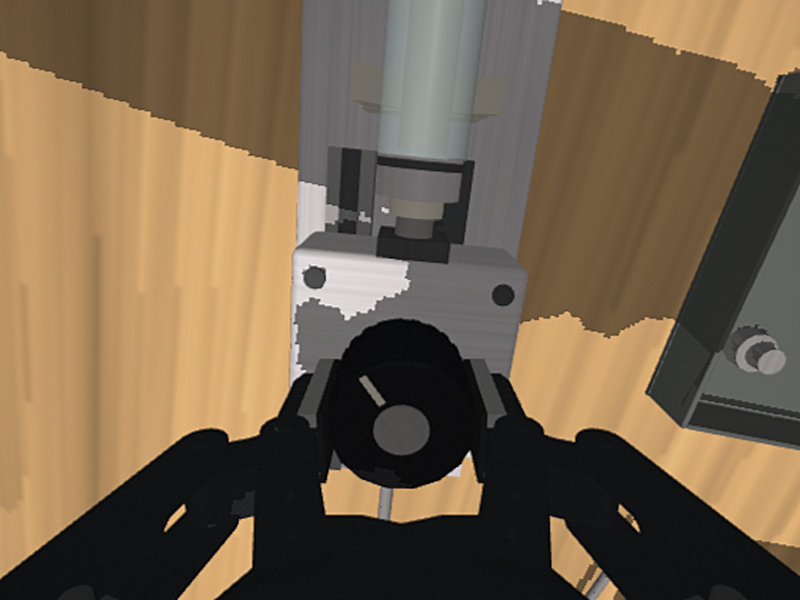

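Image w6 shows that the knob turned with the grip, its pointer now at (372,390). The nose at (415,205) has just reached the end of the cartridge.

Request:
arm_command(plan=[{"angular":[0,0,0.3],"dp":[0.009,-0.002,0],"jaw":-0.3},{"angular":[0,0,0.6],"dp":[0.018,-0.001,0],"jaw":-0.3},{"angular":[0,0,0.9],"dp":[0.027,0,0],"jaw":-0.3}])

```text
t: 11.92
tcp_pos: [590.5, -94.8, 100.5]
orientation: [0.787, 0.617, -0.001, 0.001]
wrist_force: [-7.8, -5.5, 8.1]
finger_gap: 0.493
```

```bash
python3 st.py
```

```text
t xh yh z ang tauz F gap q6
[[ 1.19250e+01 -1.61800e+00 -1.26007e+02  1.00549e+02  7.61400e+01
   2.47000e-01 -7.75600e+00 -5.52900e+00  8.10000e+00  4.93000e-01
   1.65500e+00]
 [ 1.19750e+01 -1.60700e+00 -1.25875e+02  1.00580e+02  7.57040e+01
  -1.22000e-01 -7.41900e+00 -4.60300e+00  7.87000e+00  4.97000e-01
   1.66200e+00]
 [ 1.20250e+01 -1.57600e+00 -1.25907e+02  1.00598e+02  7.61700e+01
  -2.54000e-01 -6.17600e+00 -4.90100e+00  7.64700e+00  4.95000e-01
   1.65400e+00]]
Fy_h -4.173031316796598 Fx_h -7.638312510488512 tau -0.042778028110170674
```

Request:
arm_command(plan=[{"angular":[0,0,0.3],"dp":[0.0085,-0.003,0],"jaw":-0.3},{"angular":[0,0,0.6],"dp":[0.017,-0.006,0],"jaw":-0.3}])

```text
t: 12.28
tcp_pos: [589.8, -91.1, 100.6]
orientation: [0.871, 0.492, -0.001, 0.001]
wrist_force: [-9.3, -3.7, 10.1]
finger_gap: 0.491
```

```bash
python3 st.py; python3 - <<'E'
from h import *
T=T_tool(status.get_state());a=np.degrees(np.arctan2(T[1,0],T[0,0]));A=pose([0,0,0],a)
print([step(A,pose([*(YH*12*.15*j),0],a-np.degrees(.15*j))) for j in (1,2,3)])
snap('top','t7',False);c=load('t7');f=c['color'][150:240,230:400,::-1]
cv2.imwrite('pics/t7.png',cv2.resize(f,(800,424),interpolation=cv2.INTER_CUBIC))
E
```

```text
t xh yh z ang tauz F gap q6
[[  12.275   -1.86  -122.249  100.582   58.956    0.261   -9.289   -3.702
    10.069    0.491    1.96 ]
 [  12.325   -1.881 -122.069  100.537   58.521   -0.166   -8.494   -3.589
     8.994    0.495    1.968]
 [  12.375   -1.88  -122.127  100.562   58.986   -0.258   -8.412   -4.667
     9.217    0.491    1.96 ]]
Fy_h -2.971731624683986 Fx_h -9.12707749089899 tau -0.054554459391679334
[([0.0071, -0.0055, 0.0], [0.0, 0.0, 0.3]), ([0.0143, -0.011, 0.0], [0.0, 0.0, 0.6]), ([0.0214, -0.0164, 0.0], [0.0, 0.0, 0.9])]
```

Request:
arm_command(plan=[{"angular":[0,0,0.3],"dp":[0.004,-0.0095,0],"jaw":-0.3},{"angular":[0,0,0.6],"dp":[0.0113,-0.015,0],"jaw":-0.3}])

```text
t: 12.68
tcp_pos: [589.1, -87.3, 100.6]
orientation: [0.934, 0.357, 0.0, 0.001]
wrist_force: [-4.9, -2.2, 8.8]
finger_gap: 0.496
```

```bash
python3 st.py; python3 - <<'E'
from h import *
T=T_tool(status.get_state());a=np.degrees(np.arctan2(T[1,0],T[0,0]));A=pose([0,0,0],a)
print([step(A,pose([*(YH*12*.05*j),0],a-np.degrees(.05*j))) for j in (1,2,3)])
E
```

```text
t xh yh z ang tauz F gap q6
[[ 1.26750e+01 -2.19500e+00 -1.18393e+02  1.00566e+02  4.17880e+01
   2.51000e-01 -4.89400e+00 -2.15100e+00  8.81000e+00  4.96000e-01
   2.26600e+00]
 [ 1.27250e+01 -2.19400e+00 -1.18242e+02  1.00577e+02  4.13520e+01
  -6.50000e-02 -5.17600e+00 -1.22900e+00  7.75100e+00  4.96000e-01
   2.27400e+00]
 [ 1.27750e+01 -2.19600e+00 -1.18328e+02  1.00592e+02  4.18130e+01
  -2.18000e-01 -4.76300e+00 -2.71300e+00  7.69900e+00  4.92000e-01
   2.26500e+00]]
Fy_h -1.45852735441315 Fx_h -5.142637055726571 tau -0.010910308488939277
[([0.0017, -0.0024, 0.0], [0.0, 0.0, 0.1]), ([0.0035, -0.0049, 0.0], [0.0, 0.0, 0.2]), ([0.0052, -0.0073, 0.0], [0.0, 0.0, 0.3])]
```

Request:
arm_command(plan=[{"angular":[0,0,0.2],"dp":[0.0035,-0.005,0],"jaw":-0.3}])

```text
t: 12.9
tcp_pos: [588.9, -86.0, 100.6]
orientation: [0.95, 0.311, 0.0, 0.001]
wrist_force: [-5.9, -2.9, 7.7]
finger_gap: 0.497
```

```bash
python3 st.py|head -3
```

```text
t xh yh z ang tauz F gap q6
[[ 1.29000e+01 -2.23700e+00 -1.17123e+02  1.00577e+02  3.62260e+01
   3.07000e-01 -5.91100e+00 -2.91800e+00  7.68900e+00  4.97000e-01
```

Request:
arm_command(plan=[{"angular":[0,0,0.2],"dp":[0.003,-0.0052,0],"jaw":-0.3}])

```text
t: 13.12
tcp_pos: [588.7, -84.7, 100.6]
orientation: [0.965, 0.263, 0.0, 0.0]
wrist_force: [-6.4, -0.9, 8.2]
finger_gap: 0.496
```

```bash
python3 st.py
```

```text
t xh yh z ang tauz F gap q6
[[ 1.31250e+01 -2.30100e+00 -1.15831e+02  1.00563e+02  3.05010e+01
   3.44000e-01 -6.39700e+00 -9.30000e-01  8.16700e+00  4.96000e-01
   2.46700e+00]
 [ 1.31750e+01 -2.30000e+00 -1.15734e+02  1.00565e+02  3.01540e+01
   4.50000e-02 -6.06200e+00 -1.99300e+00  7.79300e+00  4.91000e-01
   2.47300e+00]
 [ 1.32250e+01 -2.29200e+00 -1.15727e+02  1.00559e+02  3.04470e+01
  -2.56000e-01 -5.47300e+00 -1.56100e+00  8.55300e+00  4.92000e-01
   2.46800e+00]]
Fy_h -0.8086740417741652 Fx_h -6.108201287290628 tau 0.04424577898841311
```

Request:
arm_command(plan=[{"angular":[0,0,0.15],"dp":[0.002,-0.0042,0],"jaw":-0.3}])

```text
t: 13.35
tcp_pos: [588.6, -83.8, 100.6]
orientation: [0.974, 0.227, 0.0, 0.0]
wrist_force: [-6.2, -1.0, 8.7]
finger_gap: 0.494
```

```bash
python3 st.py
```

```text
t xh yh z ang tauz F gap q6
[[ 1.33500e+01 -2.31500e+00 -1.14864e+02  1.00563e+02  2.62320e+01
   2.62000e-01 -6.22800e+00 -1.04400e+00  8.69900e+00  4.94000e-01
   2.54300e+00]
 [ 1.34000e+01 -2.33900e+00 -1.14783e+02  1.00562e+02  2.59740e+01
   9.70000e-02 -5.44600e+00 -9.32000e-01  8.60100e+00  4.94000e-01
   2.54700e+00]
 [ 1.34500e+01 -2.32600e+00 -1.14799e+02  1.00547e+02  2.61930e+01
  -2.28000e-01 -7.07200e+00 -3.62000e-01  8.30800e+00  4.93000e-01
   2.54300e+00]]
Fy_h -0.06702642459167107 Fx_h -6.29697513265471 tau 0.043758791814260366
```

Request:
arm_command(plan=[{"angular":[0,0,0.15],"dp":[0.0017,-0.0042,0],"jaw":-0.3}])

```text
t: 13.58
tcp_pos: [588.4, -82.8, 100.6]
orientation: [0.982, 0.19, 0.0, 0.0]
wrist_force: [-5.9, -1.0, 8.1]
finger_gap: 0.491
```

```bash
python3 st.py
```

```text
t xh yh z ang tauz F gap q6
[[ 1.35750e+01 -2.31500e+00 -1.13891e+02  1.00585e+02  2.19400e+01
   2.87000e-01 -5.93900e+00 -1.02300e+00  8.13500e+00  4.91000e-01
   2.61900e+00]
 [ 1.36250e+01 -2.35400e+00 -1.13770e+02  1.00554e+02  2.16840e+01
   1.03000e-01 -6.83600e+00 -2.49000e-01  8.24400e+00  4.96000e-01
   2.62400e+00]
 [ 1.36750e+01 -2.34300e+00 -1.13789e+02  1.00567e+02  2.18990e+01
  -1.94000e-01 -6.08000e+00 -1.29300e+00  8.09700e+00  4.92000e-01
   2.62000e+00]]
Fy_h -0.13803848039389888 Fx_h -6.34143830416378 tau 0.06552397205572445
```

Request:
arm_command(plan=[{"angular":[0,0,0.15],"dp":[0.0013,-0.0043,0],"jaw":-0.3}])

```text
t: 13.8
tcp_pos: [588.3, -81.8, 100.6]
orientation: [0.988, 0.153, 0.0, 0.0]
wrist_force: [-6.2, -0.9, 7.6]
finger_gap: 0.492
```

```bash
python3 st.py
```

```text
t xh yh z ang tauz F gap q6
[[  13.8     -2.342 -112.901  100.566   17.649    0.317   -6.203   -0.886
     7.591    0.492    2.696]
 [  13.85    -2.314 -112.838  100.574   17.395    0.131   -6.586   -0.571
     8.632    0.5      2.7  ]
 [  13.9     -2.365 -112.818  100.55    17.613   -0.124   -7.148   -0.731
     9.107    0.493    2.696]]
Fy_h 0.027716014836464353 Fx_h -6.685571733504361 tau 0.108339302554266
```

Request:
arm_command(plan=[{"angular":[0,0,0.15],"dp":[0.001,-0.0044,0],"jaw":-0.3}])

```text
t: 14.02
tcp_pos: [588.2, -80.9, 100.6]
orientation: [0.993, 0.116, 0.0, 0.0]
wrist_force: [-6.7, -0.4, 8.5]
finger_gap: 0.495
```

```bash
python3 st.py
```

```text
t xh yh z ang tauz F gap q6
[[ 1.40250e+01 -2.35600e+00 -1.11948e+02  1.00553e+02  1.33610e+01
   4.10000e-01 -6.75000e+00 -3.88000e-01  8.50500e+00  4.95000e-01
   2.77200e+00]
 [ 1.40750e+01 -2.33800e+00 -1.11856e+02  1.00595e+02  1.31040e+01
   2.59000e-01 -6.78000e+00 -5.43000e-01  7.74200e+00  4.97000e-01
   2.77700e+00]
 [ 1.41250e+01 -2.39000e+00 -1.11859e+02  1.00535e+02  1.33250e+01
  -4.80000e-02 -6.61500e+00 -2.74000e-01  8.52300e+00  4.96000e-01
   2.77300e+00]]
Fy_h 0.36082507499408806 Fx_h -6.717336590046935 tau 0.2068879196114004
```

All three torque readings put the end pressure at about 12 to 15 N. I'm letting go and checking by picture.

Request:
arm_command(plan=[{"angular":[0,0,0],"dp":[0,0,0],"jaw":0.2},{"angular":[0,0,0],"dp":[0,0,0],"jaw":0.5},{"angular":[0,0,0],"dp":[0,0,0],"jaw":0.5},{"angular":[0,0,0],"dp":[0,0,-0.1],"jaw":0.5},{"angular":[0,0,0],"dp":[0,0,-0.35],"jaw":0.5}])

```text
t: 14.75
tcp_pos: [587.4, -80.5, 167.2]
orientation: [0.993, 0.117, -0.002, -0.001]
wrist_force: [1.2, 0.4, 0.1]
finger_gap: 0.753
```

```bash
python3 - <<'E'
from h import *
s=status.get_state();T=T_tool(s);a=np.degrees(np.arctan2(T[1,0],T[0,0]));print(s['t'],s['tcp_pos'],a)
W=[T,pose([*hw(0,-80),185],40),pose([*hw(0,-45),185],68),pose([*hw(0,-8),185],96.5)]
for x,y in zip(W,W[1:]): print(step(x,y))
E
```

```text
14.75 [587.43083769 -80.52701508 167.18738834] 13.451679326463621
([0.0339, -0.1547, -0.0889], [-0.0055, 0.0078, -0.9267])
([0.0966, -0.1459, 0.0], [0.0, 0.0, -0.9774])
([0.1626, -0.0883, 0.0], [0.0, 0.0, -0.9948])
```

Request:
arm_command(plan=[{"angular":[0,0,-0.93],"dp":[0.034,-0.155,-0.09],"jaw":0.5},{"angular":[0,0,-0.93],"dp":[0.034,-0.155,-0.09],"jaw":0.5},{"angular":[0,0,-0.93],"dp":[0.034,-0.155,-0.09],"jaw":0.5}])

```text
t: 15.12
tcp_pos: [588.2, -48.6, 187.2]
orientation: [0.939, 0.345, 0.0, 0.0]
wrist_force: [-1.0, 0.4, -0.2]
finger_gap: 0.748
```

Request:
arm_command(plan=[{"angular":[0,0,-0.98],"dp":[0.097,-0.146,0],"jaw":0.5},{"angular":[0,0,-0.98],"dp":[0.097,-0.146,0],"jaw":0.5},{"angular":[0,0,-0.98],"dp":[0.097,-0.146,0],"jaw":0.5}])

```text
t: 15.5
tcp_pos: [584.1, -13.7, 186.9]
orientation: [0.827, 0.563, 0.0, 0.0]
wrist_force: [0.6, -0.7, -0.2]
finger_gap: 0.753
```

Request:
arm_command(plan=[{"angular":[0,0,-0.99],"dp":[0.163,-0.088,0.2],"jaw":0.5},{"angular":[0,0,-0.99],"dp":[0.163,-0.088,0.2],"jaw":0.5},{"angular":[0,0,-0.99],"dp":[0.163,-0.088,0.2],"jaw":0.5},{"angular":[0,0,-0.99],"dp":[0.163,-0.088,0.2],"jaw":0.5}])

```text
t: 16.0
tcp_pos: [579.9, 22.8, 146.9]
orientation: [0.666, 0.746, 0.0, 0.0]
wrist_force: [-0.5, -0.2, 0.4]
finger_gap: 0.751
```

```bash
python3 - <<'E'
from h import *
s=status.get_state();T=T_tool(s);print(s['t'],s['tcp_pos'],s['wrist_force'])
snap('wrist','w8')
E
```

```text
16.0 [579.8600888   22.78189584 146.85939248] [-0.51170816 -0.20696204  0.37622328]
```

View pics/w8.png

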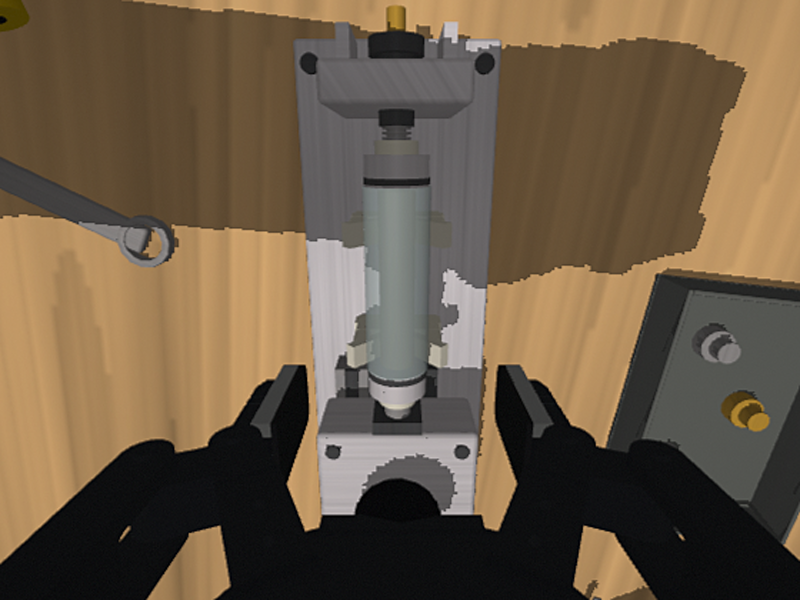

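Image w8 shows the cartridge clamped: the port at (396,147) is against the upper cap and the nose at (397,410) against the lower one. Next I'll compare the exposed spring length with w4, where the port was free.

```bash
python3 - <<'E'
from h import *
for t,u,r in (('w4',276,(48,114)),('w8',278,(74,116)),('w3',283,(46,106))):
    c=load(t);g=c['color'][r[0]:r[1],u-3:u+4].mean((1,2)).round().astype(int);print(t,dict(zip(range(*r),g.tolist())))
    im=c['color'][r[0]:r[1],u-35:u+36,::-1]
    cv2.imwrite(f'pics/c_{t}.png',cv2.resize(im,(560,8*(r[1]-r[0])),interpolation=cv2.INTER_CUBIC))
a,b=cv2.imread('pics/c_w4.png'),cv2.imread('pics/c_w8.png')
h=max(len(a),len(b));f=lambda x:np.pad(x,((0,h-len(x)),(0,0),(0,0)))
o=np.hstack([f(a),f(b)]);cv2.imwrite('pics/cmp.png',cv2.resize(o,(800,int(h*800/1120))))
E
```

```text
w4 {48: 79, 49: 45, 50: 34, 51: 36, 52: 37, 53: 37, 54: 37, 55: 37, 56: 37, 57: 37, 58: 37, 59: 37, 60: 37, 61: 37, 62: 37, 63: 37, 64: 37, 65: 37, 66: 37, 67: 37, 68: 35, 69: 37, 70: 74, 71: 79, 72: 66, 73: 70, 74: 73, 75: 73, 76: 75, 77: 76, 78: 77, 79: 68, 80: 72, 81: 73, 82: 73, 83: 75, 84: 76, 85: 70, 86: 72, 87: 73, 88: 72, 89: 74, 90: 75, 91: 75, 92: 65, 93: 96, 94: 110, 95: 110, 96: 109, 97: 109, 98: 109, 99: 109, 100: 109, 101: 109, 102: 109, 103: 109, 104: 109, 105: 109, 106: 109, 107: 109, 108: 109, 109: 109, 110: 110, 111: 105, 112: 104, 113: 104}
w8 {74: 74, 75: 80, 76: 44, 77: 30, 78: 33, 79: 34, 80: 34, 81: 33, 82: 34, 83: 34, 84: 34, 85: 34, 86: 32, 87: 34, 88: 68, 89: 67, 90: 67, 91: 68, 92: 70, 93: 65, 94: 66, 95: 68, 96: 69, 97: 63, 98: 100, 99: 105, 100: 104, 101: 103, 102: 103, 103: 103, 104: 103, 105: 103, 106: 103, 107: 103, 108: 100, 109: 98, 110: 98, 111: 98, 112: 98, 113: 98, 114: 98, 115: 98}
w3 {46: 34, 47: 35, 48: 35, 49: 31, 50: 31, 51: 34, 52: 33, 53: 25, 54: 92, 55: 104, 56: 107, 57: 107, 58: 106, 59: 106, 60: 106, 61: 106, 62: 106, 63: 106, 64: 105, 65: 105, 66: 105, 67: 104, 68: 104, 69: 103, 70: 102, 71: 102, 72: 104, 73: 96, 74: 88, 75: 78, 76: 79, 77: 63, 78: 37, 79: 32, 80: 35, 81: 35, 82: 34, 83: 34, 84: 33, 85: 37, 86: 64, 87: 69, 88: 69, 89: 68, 90: 67, 91: 70, 92: 63, 93: 67, 94: 65, 95: 92, 96: 105, 97: 106, 98: 104, 99: 105, 100: 105, 101: 106, 102: 93, 103: 101, 104: 104, 105: 104}
```

View pics/cmp.png

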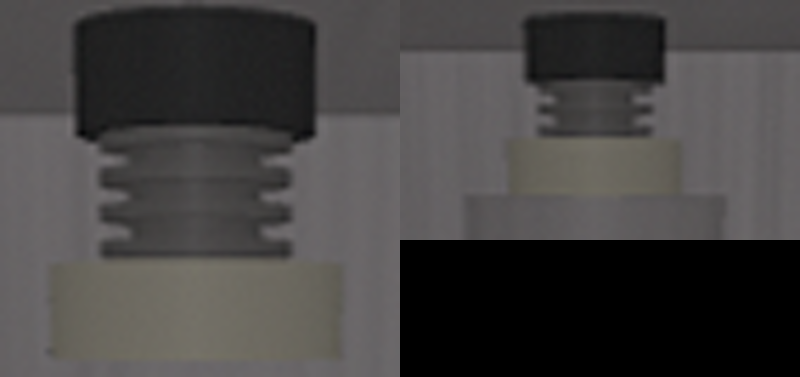

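```bash
python3 - <<'E'
from h import *
for t,u,a,b in (('w3',283,77.4,94.9),('w4',276,48.6,92.8),('w8',278,75.8,97.9)):
    c=load(t);A=wh(cast(c,(u,a),70,1));B=wh(cast(c,(u,b),72,1));print(t,A,B,A[1]-B[1])
for t,u,b in (('w3',283,101.9),('w4',276,110.5),('w8',278,107.8)):
    print(t,wh(cast(load(t),(u,b),72,1)))
c=load('w8')
print('scale native px/mm',1/(cast(c,(278,97),72,1)[1]-cast(c,(278,98),72,1)[1]))
E
```

```text
w3 [1.29440539e-03 8.61870548e+01] [3.69673995e-02 7.17207649e+01] 14.466289856493418
w4 [-3.62847652e-02  8.64888641e+01] [-6.45999552e-02  7.19766615e+01] 14.512202539366086
w8 [ 0.21642759 86.36352849] [ 0.20121095 73.58462743] 12.778901060318262
w3 [5.58911547e-02 6.58737610e+01]
w4 [-0.0870581  65.97062137]
w8 [ 0.18661827 67.77312767]
scale native px/mm 1.7308393256480872
```

```bash
python3 -c "
from h import *
s=status.get_state();print(s['t'],s['wrist_force']);print(robot.close_job())"
```

```text
16.05 [-0.50926841  0.02614912 -0.72319134]
the job is handed in; nothing more can be done
None
```

The long cartridge is in the two white saddles, clamped between the nose and the sprung port, and I've handed the job in at about 16 s of the 67 s allowed. I laid it in and let go. I then wound the carriage in with the knob alone, about 2.45 rad (29 mm of travel), with the gripper following the knob. Finally I let go and lifted clear.

**Last checks:**
- **Position:** the final wrist picture shows both caps in contact and the cartridge level in the saddles. The gripper was clear, and the wrist force was under 1 N.
- **End pressure:** the two estimates differ a little but bracket 13 N, well under the 25 N limit. The knob torque rise gave about 12–15 N. The picture gave a port compression of about 1.75 mm, or roughly 10–11 N.
- **Torque quality:** the torque readings oscillated between samples, so I trusted only readings taken at the same moment of each step.
- **Side force:** the gripper pressed sideways on the knob with about 6–9 N during winding. Only a few newtons ran along the rail, against the drive.
- **Other items:** I did not touch the spare cartridge, the wrench, the bottle or the look-alikes. I took no final picture of all of them.

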